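Gauge and lock the thickness of a card pack

ROBOT

A 6-joint arm with a two-finger parallel gripper is mounted at the origin on a cart in front of the work surface, level with it; the furniture and walls round the work are solid. World frame = base frame: x ahead of the robot, y to its left, z up, the work surface at z = 0. Lengths are in m, angles in rad, forces in N, time in s.
With the tool pointing down it reaches from about 0.35 to 0.925 m from the base axis. Payload 6.4 kg.
Tool frame: the origin (TCP) lies midway between the tips of the shut fingers; the grasp point (between the pads) lies 19 mm behind it (grip_depth is the distance from the TCP to the grasp point, in m); z points along the fingers, y is the line along which they close (so a half turn about z gives the same grasp; the last joint's range is limited). The gripper opens to 85 mm and grips with 20 to 120 N. Pads are 22 mm wide; open, the fingers measure 114 mm over their backs; the gripper's body (76 mm by 85 mm) begins 54 mm behind the grasp point. The pads swing forward as they close: fully open they stand 13 mm farther back than shut.
Start: joints at [1.035, 0.245, 1.558, -0, 1.339, -0.174], TCP at [0.23, 0.608, 0.231] pointing down, gripper open.
Joint ranges: [-3.13, 3.13], [-1.02, 2.26], [0.13, 2.54], [-0.95, 4.09], [0.21, 2.88], [-2.74, 2.74]. Speed limits (rad/s): [2.57, 2.57, 3.14, 3.14, 3.14, 3.14].

INTERFACE

Orientations are given as a rotation vector (axis times angle).
In Python, from bench import observe, camera, close_job, grip_depth gives the robot as it stands. The module is installed in compiled form; this text tells all that it offers.
- The arm moves only by the shell command python3 -m jog 'ROWS' [OPENING] [FORCE]. ROWS is JSON, a list that holds one entry, the list of rows, each a list of 4 numbers: the shift along the tool's x, y, z in mm, then the turn about the tool's z in degrees. In form: [[[tx, ty, tz, roll], ...]]. A call has 1 to 8 rows; each row is the pose to reach, as a shift and turn from the pose commanded when the call began, along the tool's axes at that moment; what a row does not reach only later rows make up. A row lasts 1/8 s, in which the tool goes at most 62.5 mm and 10.7 degrees, less where a joint would pass 70% of its speed; a pose out of reach is approached as far as the arm can. A call with a gripper value outside its range is refused whole. OPENING is the opening, from -1 (shut) to 1 (fully open), set as the call begins (- or left out, the last holds). The fingers move at their own pace and stop on an object; FORCE is the grip in N (left out, the last holds). Time passes only in rows, so rows that repeat a pose let the fingers close. It gives the time, the measured TCP pose, the force, the opening and the grip force at its end, in the units of the state.
- observe(): the state, without advancing time (a new reading comes with each control period).
- camera(name): name is "scene" or "top" or "wrist"; returns a dict with "img" (384x512x3 uint8, red, green, blue), "range_z" (384x512 float32, m along the optical axis (not along the pixel's ray), 0 where there is no reading), "mtx" (3x3 intrinsics, pixels), "eye" and "attitude" of the camera in the world. Camera axes: x right, y up, looking along -z (the intrinsics and any distortion apply to the point x, -y, -z); pixel columns grow to the right and rows downward; lengths in m; the calibration is good to about 2 mm. A picture is of the moment at which its call begins.
- close_job(): hands the job in; it is judged then, once.
The state is a dict: "time": time; "joint_pos": joint angles; "joint_velocities": joint speeds; "joint_efforts": joint torques, N m; "tcp_pos": TCP position; "tcp_rot": TCP orientation; "wrist_force": force on the tool from outside, world axes, zero at the start; "wrist_torque": the same for the moment, N m; "opening": finger opening in m; "gripper_force": force on a finger pad.
Only numpy, scipy, OpenCV 4.12 (cv2) and the standard library are available. Lean on these libraries where they do the work, as an engineer would, in place of code of your own. Each camera call takes 0.05 s, during which the arm holds its last target. There are 200 camera calls.

TASK

Measure the banded pack of index cards on the thickness gauge: push the pack end-on up the gauge's little ramp until it lies squarely against the back fence, in the middle below the stop. Then gently press the stop down until its foot just rests on the cards, and after that swing the clamp lever all the way round to lock it. Leave the mug and the roll of masking tape where they are.

Things in the scene. Friction and masses are not known exactly. Their poses are not given: they have to be found in the camera images.
- index_cards: Loose banded pack of index cards, a flat block 77 x 127 x 21 mm (own x, y, z), about 0.11 kg. Origin: centre of its underside; y along its length. It starts flat on the desk before the ramp, long axis roughly along the gauge's x (up to 0.3 rad off), up to 35 mm to either side of the gauge's centre line.
- gauge: Thickness gauge, fixed to the desk. Origin under its base at desk level; x = push-in direction, z up. In its frame: base y -55 to 55 mm; ramp from x = -115 mm (height 0) to x = -80 mm (height 10 mm), then a level bed 10 mm high. Column at x = 77 to 103 mm; its head, 34 mm wide, reaches forward over the bed to x = 4 mm at heights 101 to 125 mm (boss under the lever to y = 42 mm).
- stop_rod (a joint): Vertical stop rod through the head, 0 at the top, value grows as it goes down, in m; range 0 to 0.07. It stays where it is left (about 4 N friction, 0.15 kg) and is lowered by pressing on its cap. Its foot touches the home pack at about 0.054 (resting on it anywhere from 0.054 to 0.060).
- stop_top (a point): Centre of the flat top of the stop rod's round black cap (32 mm diameter, 22 mm high), 142 mm above the foot's underside (less when the foot is pressed in); moves with the rod, starts 207 to 227 mm above the desk.
- stop_foot (a point): Centre of the underside of the rod's round rubber-faced foot (28 mm diameter). The foot is sprung on the rod: it gives up to 6 mm, at 1.5 N (first touch) to 10.5 N (bottomed). At gauge x = 25, y = 0; starts 65 to 85 mm above the desk.
- lock_lever (a joint): Clamp lever on a vertical pivot, rad. At 0 (open) it points 110 degrees from the gauge's x towards its y; as the value grows it swings clockwise seen from above to its end stop at 1.25 (locked, 38 degrees). Starts at 0 to 0.25, stays where left, needs 1.5 to 8 N at its end. Its cam grips the rod from about 0.55 on; the rod then moves only with force.
- fence (a point): Middle of the back fence's face at bed level: gauge x = 60, y = 0, z = 10 mm. The fence is 90 mm wide and stands 29 mm above the bed. The pack is home when its leading end touches it, its origin then at gauge x = -4, y = 0, z = 10 mm.
- lever_pivot (a point): Point on the lever's pivot axis, at the top of the head: gauge x = 25, y = 27, z = 126 mm.
- lever_end (a point): On the axis of the upright black grip at the lever's outer end, 2 mm below its top, 80 mm from the pivot axis and 166 mm above the desk. The grip is 14 to 16 mm thick and 42 mm high (128 to 170 mm above the desk).
- mug: Cream mug, 83 mm diameter, 94 mm high, bystander behind the gauge; origin under its centre.
- masking_tape: Roll of masking tape lying flat, 101 mm diameter, 25 mm high, bystander between the gauge and the robot; origin under its centre.
Not all that is in view belongs to the job. Leave any blue look-alike of the index_cards alone.

How it is judged:
On the way, in this order (a step that is already met when the one before it is completed fails the run):
1. the pack lies flat on the bed, squarely against the fence, with the stop still clear above it (x of index_cards in the frame of gauge above -0.0095 m and y of index_cards in the frame of gauge between -0.025 and 0.025 m and z of index_cards in the frame of gauge between 0.008 and 0.0125 m and angle between index_cards's own z axis and vertical below 0.03 rad and angle between the y axis of index_cards and the x axis of gauge, either way round below 0.12 rad and z of stop_foot in the frame of index_cards above 0.028 m), for 0.2 s.
2. the stop's foot rests on the pack while the clamp lever is still open (x of index_cards in the frame of gauge above -0.0095 m and y of index_cards in the frame of gauge between -0.025 and 0.025 m and z of index_cards in the frame of gauge between 0.008 and 0.0125 m and angle between index_cards's own z axis and vertical below 0.03 rad and angle between the y axis of index_cards and the x axis of gauge, either way round below 0.12 rad and z of stop_foot in the frame of index_cards between 0.019 and 0.0225 m and value of joint lock_lever below 0.5 rad), for 0.2 s.
3. the clamp lever is swung to its end (value of joint lock_lever above 1.12 rad), for 0.2 s.
At the end, for the whole second after the job is handed in: The pack lies flat and still on the bed within 6 mm of touching the fence, square to it within 0.12 rad, within 25 mm of the centre line; the stop's foot rests on it within about 1.5 mm; the clamp lever is at its locked end (over 1.12 rad of 1.25) (x of index_cards in the frame of gauge above -0.0095 m and y of index_cards in the frame of gauge between -0.025 and 0.025 m and z of index_cards in the frame of gauge between 0.008 and 0.0125 m and angle between index_cards's own z axis and vertical below 0.03 rad and angle between the y axis of index_cards and the x axis of gauge, either way round below 0.12 rad and z of stop_foot in the frame of index_cards between 0.019 and 0.0225 m and value of joint lock_lever above 1.12 rad and linear speed of index_cards below 0.01 m/s).
It fails at once if the stop is pressed hard onto the cards (over 40 N) (contact force between stop_rod and index_cards above 40 N).
It fails at once if the mug or the tape is shifted more than 20 mm (distance of any of mug, masking_tape from where it was at the start of the episode above 0.02 m).
It also fails if it takes over 69 s, if anything falls off the work surface, if the arm or the gripper's body presses on something with over 40 N, if the wrist force passes 120 N, or if a joint passes its speed limit or range.

## Working session

There is one attempt and no reset: what is moved stays moved. The work goes in short steps, Python scripts to look and compute and a shell command to move; the robot and the scene stay as the last step left them, time stands still between calls to the robot, and variables do not carry over. Pictures are saved under pics/ and viewed, at most 10 in all, crops included, and the job is handed in when it is done.

```bash
mkdir -p pics; cat > h.py <<'E'
import numpy as np,cv2
from bench import observe,camera,close_job,grip_depth
from scipy.spatial.transform import Rotation as R
def shot(n,f,crop=None,s=1):
    c=camera(n);np.savez('/tmp/'+f+'.npz',**c)
    i=c['img']
    cv2.imwrite('pics/'+f+'.png',cv2.resize(i,None,fx=1.5,fy=1.5)[:,:,::-1]);return c
def att(c):
    a=np.array(c['attitude'],float)
    return a if a.shape==(3,3) else (R.from_rotvec(a).as_matrix() if a.size==3 else R.from_quat(a).as_matrix())
def cloud(c):
    z=c['range_z'];h,w=z.shape;K=c['mtx'];u,v=np.meshgrid(np.arange(w),np.arange(h))
    p=np.stack([(u-K[0,2])/K[0,0]*z,-(v-K[1,2])/K[1,1]*z,-z],-1)
    return p@att(c).T+np.array(c['eye'])
E
python3 - <<'E'
from h import *
for n in('scene','top'):
    c=shot(n,n+'0');print(n,c['mtx'].tolist(),c['eye'],c['attitude'],[k for k in c])
o=observe();print(o['time'],o['tcp_pos'],o['tcp_rot'],grip_depth,R.from_rotvec(o['tcp_rot']).as_matrix().round(3))
E
```

```text
scene [[447.6597331765153, 0.0, 257.2880176637993], [0.0, 447.6597331765153, 193.90634458245614], [0.0, 0.0, 1.0]] [-0.04853108 -0.81412982  0.96635308] [ 0.8148227  -0.29935398 -0.65968415] ['img', 'range_z', 'mtx', 'eye', 'attitude']
top [[456.9961793108236, 0.0, 253.5350464917923], [0.0, 456.9961793108236, 183.47128989970605], [0.0, 0.0, 1.0]] [ 0.33253182 -0.08623716  1.21874412] [ 0.13842303 -0.136572   -1.55458679] ['img', 'range_z', 'mtx', 'eye', 'attitude']
0.1 [0.2298014  0.60749313 0.23031616] [-5.65032783e-01 -3.08978816e+00  2.51289205e-03] 0.0187 [[-0.935  0.354 -0.001]
 [ 0.354  0.935 -0.001]
 [ 0.    -0.002 -1.   ]]
```

View pics/scene0.png

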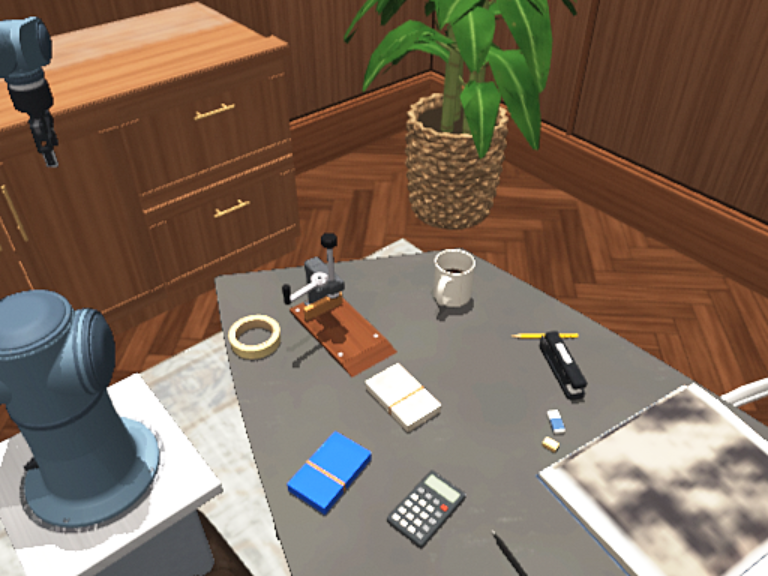

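View pics/top0.png

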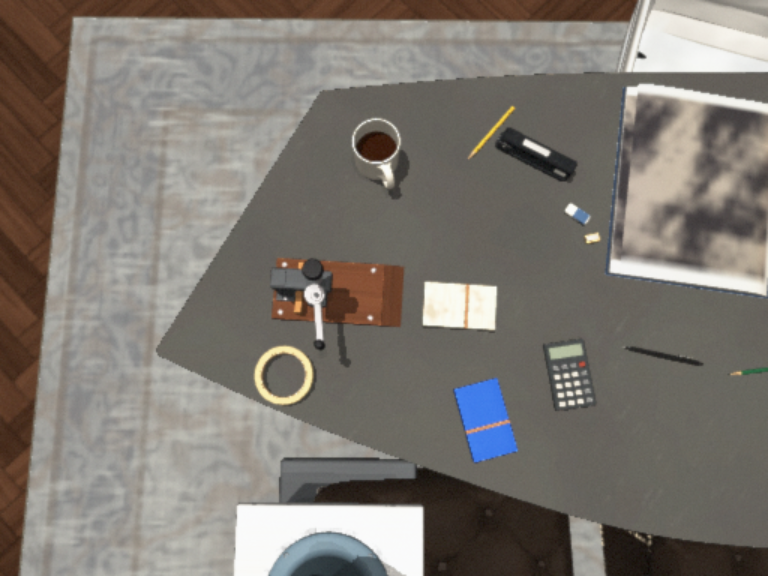

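The top view (1.5x) shows the white banded pack at (460,306), just right of the ramp. The gauge runs from (403,295) to (272,292), with the cap at (312,269), the lever pivot at (316,294) and the grip at (319,345). The mug is at (377,145) and the tape at (284,376). Things that could be taken for the pack are the blue pack (486,420) and the calculator (569,375). By the description I choose the white one.

```bash
cat > m.py <<'E'
from h import *
def rect(P):
    r=cv2.minAreaRect((P[:,:2]*1000).astype(np.float32));return [np.round(x,1) for x in r]
c=dict(np.load('/tmp/top0.npz'));P=cloud(c);img=c['img'].astype(int)
u,v=np.meshgrid(np.arange(512),np.arange(384))
def box(a,b,d,e):return (u>=a/1.5)&(u<=d/1.5)&(v>=b/1.5)&(v<=e/1.5)
m=box(410,265,510,345)&(P[...,2]>.012)&(P[...,2]<.035);Q=P[m]
print('pack',Q.mean(0),np.median(Q[:,2]),rect(Q))
r,g,b=img[...,0],img[...,1],img[...,2]
m=box(255,250,415,335)&(P[...,2]<.02)&(P[...,2]>-.01)&(r>g*1.6)&(r>40);Q=P[m];print('base',rect(Q),np.median(Q[:,2]))
m=m&(P[...,2]>.007)
m=box(295,250,330,285)&(P[...,2]>.18)&(P[...,2]<.25);Q=P[m];print('cap',Q.mean(0),np.median(Q[:,2]),len(Q),rect(Q))
m=box(308,335,332,356)&(P[...,2]>.15)&(P[...,2]<.19);Q=P[m];print('grip',Q.mean(0),len(Q),rect(Q))
m=box(250,340,320,410)&(P[...,2]>.015)&(P[...,2]<.04);Q=P[m];print('tape',Q.mean(0),rect(Q))
m=box(345,110,405,190)&(P[...,2]>.085)&(P[...,2]<.11);Q=P[m];print('mug',Q.mean(0),rect(Q))
m=box(265,250,330,335)&(P[...,2]>.095)&(P[...,2]<.13)&(abs(r-b)<30);Q=P[m];print('head',rect(Q),np.median(Q[:,2]))
E
python3 m.py; python3 - <<'E'
import cv2
i=cv2.imread('pics/top0.png')[230:400,240:520]
cv2.imwrite('pics/crop1.png',cv2.resize(i,None,fx=2.8,fy=2.8,interpolation=cv2.INTER_CUBIC))
E
```

```text
pack [ 0.49287278 -0.22291194  0.02057108] 0.020537904600662293 [array([ 493.1, -222.9]), array([127.1,  77.5]), np.float64(86.7)]
base [array([516.5,  -7.7]), array([225.9, 108.5]), np.float64(87.1)] 0.008740472035622004
cap [0.5166483  0.01668465 0.22446827] 0.22519874713279842 162 [array([517.,  17.]), array([28.8, 29.9]), np.float64(48.1)]
grip [0.4113042  0.00996565 0.16678759] 39 [array([411.6,  10.3]), array([13.7, 13. ]), np.float64(46.6)]
tape [0.3680631  0.08286916 0.0232251 ] [array([368.4,  82.5]), array([98. , 97.8]), np.float64(46.3)]
mug [ 0.76784226 -0.07489646  0.09103601] [array([766.7, -77.5]), array([90.4, 83.1]), np.float64(64.6)]
head [array([485.4,  48.6]), array([ 98. , 101.5]), np.float64(85.4)] 0.12402020741754194
```

View pics/crop1.png

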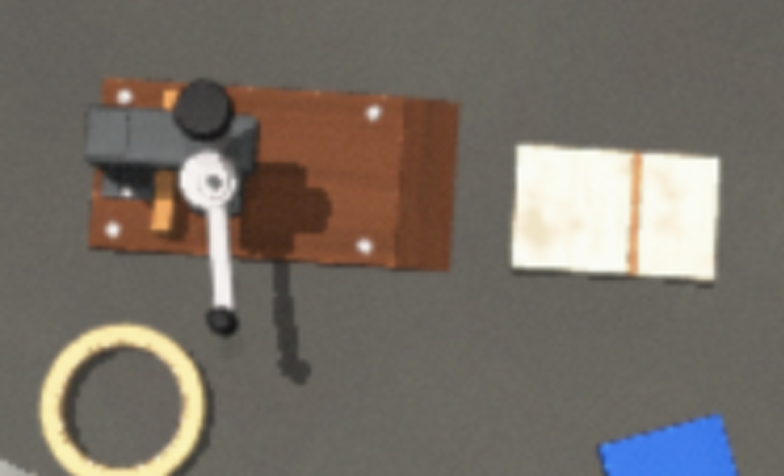

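The crop confirms the white banded pack. It measures 127 x 77.5 mm with its top at 20.5 mm. The gauge frame is at about (516, -7) mm with yaw 87.1°. The pack sits at gauge (-217, +12) with a 0.4° yaw error, and the lever is at about 0.19 rad. I'll push with the fingers partly open so they give two contacts on the end face, starting from behind the pack.

```bash
python3 -m jog '[[[-36,-49,-20,9],[-72,-98,-40,18],[-107,-147,-50,27],[-143,-196,-50,36],[-179,-245,-50,45],[-215,-293,-50,54],[-250,-342,-50,63],[-286,-391,-50,72]]]' -0.15
python3 -c "
from h import *
o=observe();M=R.from_rotvec(o['tcp_rot']).as_matrix();p=np.array(o['tcp_pos'])*1e3;print(o['time'],p,M.round(3).tolist(),o['opening'],o['wrist_force'])
print(M.T@(np.array([488,-326,60])-p))"
```

```text
time: 1.1
tcp_pos: [0.359, 0.1393, 0.2811]
tcp_rot: [2.278, 2.162, 0.001]
wrist_force: [1.0, 0.4, 1.3]
opening: 0.0361
gripper_force: 0.0
1.1 [359.02621329 139.25066336 281.09214813] [[0.052, 0.999, 0.0], [0.999, -0.052, 0.0], [0.0, 0.0, -1.0]] 0.03613237461093076 [0.95796964 0.3933462  1.33716235]
[-457.89029255  152.98967418  221.14428539]
```

```bash
python3 -m jog '[[[-57,19,0,0],[-114,38,0,0],[-172,57,0,0],[-229,76,0,0],[-286,96,0,0],[-343,115,20,0],[-400,134,50,0],[-458,153,90,0]]]'
python3 -m jog '[[[0,0,50,0],[0,0,100,0],[0,0,131,0],[0,0,131,0]]]'
python3 - <<'E'
from h import *
o=observe();print(o['tcp_pos'],o['opening'],o['wrist_force'])
c=shot('wrist','w1');P=cloud(c);np.save('/tmp/P.npy',P)
m=(P[...,2]>.015)&(P[...,2]<.03)&(c['img'].min(2)>130);Q=P[m]
print(len(Q),cv2.minAreaRect((Q[:,:2]*1000).astype(np.float32)))
E
```

```text
time: 2.1
tcp_pos: [0.487, -0.3131, 0.1992]
tcp_rot: [2.274, 2.166, 0.0]
wrist_force: [0.4, 1.0, -0.2]
opening: 0.0363
gripper_force: 0.0
time: 2.6
tcp_pos: [0.4846, -0.309, 0.0657]
tcp_rot: [-2.269, -2.163, 0.001]
wrist_force: [-0.2, -0.1, 0.8]
opening: 0.0365
gripper_force: 0.0
[ 0.48462802 -0.30901132  0.06571755] 0.036497416982869436 [-0.20404444 -0.09685255  0.78398118]
21335 ((493.4852294921875, -231.1758270263672), (109.1776123046875, 77.47879791259766), 86.83883666992188)
```

View pics/w1.png

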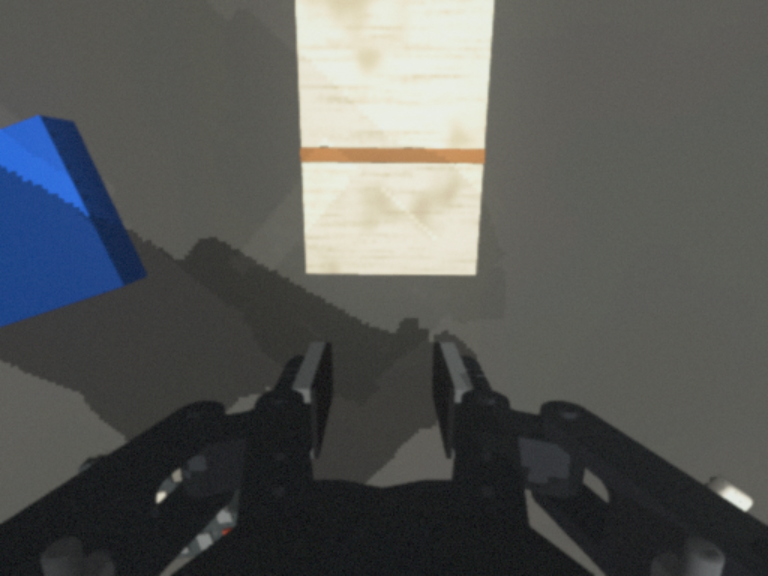

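The wrist view shows the pack's rear edge at row 273 (columns 305–477) and the pads at columns 318 and 447 about 12 mm behind it, slightly left of centre. I shift 5 mm to the right and descend.

```bash
python3 -m jog '[[[-4,5,0,0],[-4,5,30,0],[-4,5,52,0],[-4,5,60,0],[-4,5,60,0],[-4,5,60,0]]]'
python3 -c "
from h import *
o=observe();M=R.from_rotvec(o['tcp_rot']).as_matrix();print(M.round(4).tolist(),o['tcp_pos'],o['wrist_force'],o['joint_pos'])"
```

```text
time: 3.4
tcp_pos: [0.4924, -0.316, 0.0105]
tcp_rot: [2.272, 2.166, 0.0]
wrist_force: [-0.1, -0.2, -0.4]
opening: 0.036
gripper_force: 0.0
[[0.0476, 0.9989, 0.002], [0.9989, -0.0476, -0.0019], [-0.0018, 0.0021, -1.0]] [ 0.49239665 -0.31597845  0.01048069] [-0.11974214 -0.16939464 -0.37291928] [-7.64197564e-01  3.92249222e-01  1.82807814e+00  4.74398701e-06
  9.18463035e-01 -7.16585226e-01]
```

```bash
python3 -m jog '[[[4,1,3,0],[14,2,5,0],[30,3,5,0],[50,4,5,0],[72,5,5,0],[95,7,5,0],[118,8,5,0],[140,9,5,0]]]'
cat > g.py <<'E'
from h import *
import sys
O=np.array([516.2,-7.]);a=np.deg2rad(87.1);X=np.array([np.cos(a),np.sin(a)]);Y=np.array([-X[1],X[0]])
def G(p):
    d=np.array(p)[...,:2]-O;return np.stack([d@X,d@Y],-1)
def state():
    o=observe();p=np.array(o['tcp_pos'])*1e3;M=R.from_rotvec(o['tcp_rot']).as_matrix()
    print('t',round(o['time'],2),'tcp gauge',G(p).round(1),'z',p[2].round(1),'toolx deg',np.rad2deg(np.arctan2(M[1,0],M[0,0])).round(2),'F',o['wrist_force'].round(1));return o
def pack(name,f,zl=.012,zh=.05,xmin=-300):
    c=shot(name,f);P=cloud(c);i=c['img'].astype(int);Pg=G(P*1e3)
    m=(i.min(2)>120)&(P[...,2]>zl)&(P[...,2]<zh)&(abs(Pg[...,1])<70)&(Pg[...,0]>xmin)&(Pg[...,0]<70)
    n,l,s,_=cv2.connectedComponentsWithStats(m.astype(np.uint8));k=1+s[1:,4].argmax();m=l==k
    Q=Pg[m];r=cv2.minAreaRect(Q.astype(np.float32));print('pack gauge',r,'x',np.percentile(Q[:,0],[1,99]).round(1),'z',np.percentile(P[m][:,2]*1e3,[2,50,98]).round(1),m.sum());return c
E
python3 -c "
from g import *
state();pack('top','t1')"
```

```text
time: 4.4
tcp_pos: [0.5071, -0.1738, 0.0039]
tcp_rot: [-2.273, -2.168, 0.0]
wrist_force: [-0.3, -0.2, 0.3]
opening: 0.0364
gripper_force: 0.4
t 4.4 tcp gauge [-167.     0.6] z 3.9 toolx deg 87.3 F [-0.3 -0.2  0.3]
pack gauge ((-59.376609802246094, 6.880523681640625), (77.11314392089844, 59.97650146484375), 89.63604736328125) x [-84.5 -30.5] z [28.3 34.3 40.3] 469
```

```bash
python3 -m jog '[[[10,1,0,0],[20,2,-2,0],[30,3,-5,0],[40,4,-8,0],[50,5,-10,0],[58,5,-10,0],[64,5,-10,0],[68,5,-10,0]]]'
python3 -c "
from g import *
state();pack('top','t2')"
```

```text
time: 5.45
tcp_pos: [0.5153, -0.1077, 0.0139]
tcp_rot: [2.274, 2.168, -0.0]
wrist_force: [0.3, -1.0, 0.1]
opening: 0.0361
gripper_force: 0.5
t 5.45 tcp gauge [-100.6   -4.2] z 13.9 toolx deg 87.28 F [ 0.3 -1.   0.1]
pack gauge ((10.093587875366211, -25.004751205444336), (33.226802825927734, 23.207561492919922), 65.81378173828125) x [-6.  17.9] z [27.  30.4 33.7] 49
```

```bash
python3 -m jog '[[[6,0,0,0],[11,0,0,0],[15,0,0,0],[18,0,0,0],[18,0,0,0]]]'
python3 -c "
from g import *
state();pack('scene','s2')"
```

```text
time: 6.12
tcp_pos: [0.5161, -0.0897, 0.0138]
tcp_rot: [-2.273, -2.168, -0.0]
wrist_force: [-0.7, -0.0, -0.8]
opening: 0.0364
gripper_force: 0.0
t 6.12 tcp gauge [-82.6  -4.1] z 13.8 toolx deg 87.28 F [-0.7 -0.  -0.8]
pack gauge ((-6.192005157470703, 4.722698211669922), (79.53717041015625, 134.70518493652344), 89.51383209228516) x [-70.4  59.9] z [15.2 29.9 34. ] 439
```

View pics/s2.png

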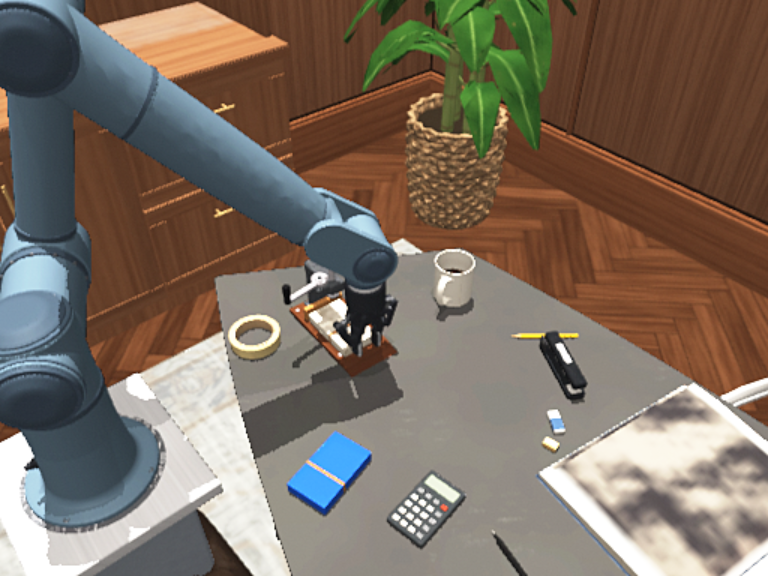

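The pack is on the bed at gauge (-6, 5), nearly at the fence (image ~(335,325)). I'll push it the last few mm gently.

```bash
for i in 1 2; do python3 -m jog '[[[1,0,0,0],[2,0,0,0],[2,0,0,0]]]' | grep -E 'time|tcp_pos|wrist'; done
```

```text
time: 6.55
tcp_pos: [0.5163, -0.088, 0.0139]
wrist_force: [0.2, 0.3, -0.3]
time: 6.92
tcp_pos: [0.5164, -0.0859, 0.0139]
wrist_force: [0.5, 0.3, 0.5]
```

```bash
for i in 1 2; do python3 -m jog '[[[1,0,0,0],[1.5,0,0,0],[1.5,0,0,0]]]' | grep -E 'time|tcp_pos|wrist'; done
```

```text
time: 7.3
tcp_pos: [0.5164, -0.0852, 0.014]
wrist_force: [-1.5, -4.5, -0.4]
time: 7.68
tcp_pos: [0.5165, -0.0851, 0.0142]
wrist_force: [-3.0, -12.0, 0.2]
```

```bash
python3 -m jog '[[[-8,0,0,0],[-30,0,0,0],[-45,0,-20,0],[-50,0,-70,0],[-50,0,-130,0],[-50,0,-190,0],[-50,0,-245,0],[-50,0,-245,0]]]'
python3 -m jog '[[[0,0,0,0]]]' -1 40
python3 -c "
from g import *
state();c=pack('top','t3')
P=cloud(c)*1e3;Pg=G(P)
m=(P[...,2]>190)&(P[...,2]<245)&(abs(Pg[...,0]-25)<20)&(abs(Pg[...,1])<20);print('cap',Pg[m].mean(0),np.median(P[m][:,2]),m.sum(),cv2.minEnclosingCircle(Pg[m].astype(np.float32)))
m=(P[...,2]>155)&(P[...,2]<190)&(Pg[...,1]>85)&(Pg[...,1]<125);print('grip',Pg[m].mean(0),m.sum())
"
```

```text
time: 8.68
tcp_pos: [0.5167, -0.1338, 0.2649]
tcp_rot: [2.266, 2.161, 0.007]
wrist_force: [0.4, -0.8, -0.6]
opening: 0.036
gripper_force: 0.0
time: 8.8
tcp_pos: [0.5137, -0.1325, 0.2581]
tcp_rot: [-2.272, -2.167, -0.0]
wrist_force: [-0.2, -0.0, -0.3]
opening: 0.0194
gripper_force: 0.0
t 8.8 tcp gauge [-125.5   -3.9] z 258.1 toolx deg 87.28 F [-0.2 -0.  -0.3]
pack gauge ((47.93275833129883, 29.836219787597656), (22.28023338317871, 21.772672653198242), 88.83838653564453) x [37.3 58.8] z [27.1 30.2 34.5] 45
cap [23.6402084   0.70974843] 225.39362309983818 164 ((24.877355575561523, -0.8000994920730591), 16.177730560302734)
grip [nan nan] 0<string>:6: RuntimeWarning: Mean of empty slice.
  ret = um.true_divide(
```

View pics/t3.png

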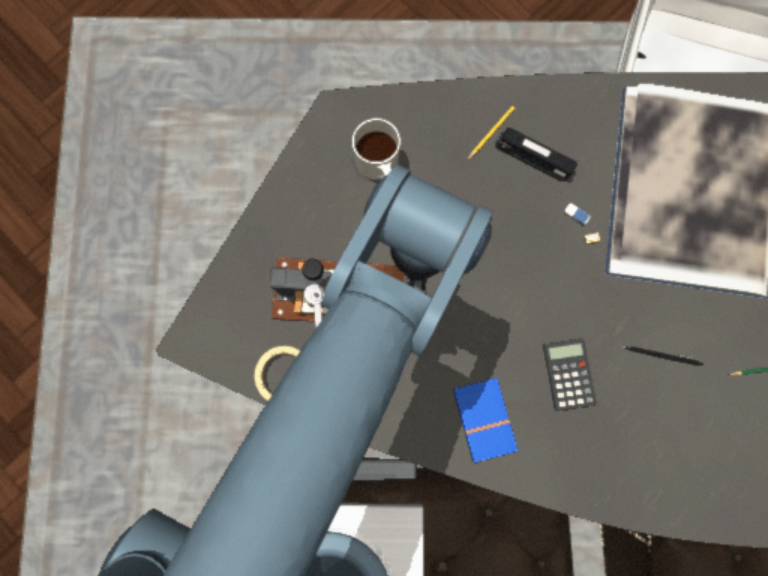

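The pack shows at (310,300) against the fence. The cap at (312,269) is free and its top is at 225 mm. I'll move over the cap with the fingers shut.

```bash
python3 -m jog '[[[40,-1,0,0],[90,-2,0,0],[130,-3,0,0],[150,-3,0,0],[150,-3,10,0],[150,-3,22,0],[150,-3,22,0],[150,-3,22,0]]]' -1 40
python3 -c "
from g import *
state();c=shot('scene','s3')"
```

```text
time: 9.85
tcp_pos: [0.5182, 0.0163, 0.2366]
tcp_rot: [-2.275, -2.166, 0.0]
wrist_force: [-0.1, -0.0, 0.0]
opening: 0.0
gripper_force: 0.0
t 9.85 tcp gauge [23.4 -0.9] z 236.6 toolx deg 87.21 F [-0.1 -0.   0. ]
```

```bash
python3 -m jog '[[[1.5,0,6,0],[1.5,0,12,0],[1.5,0,18,0],[1.5,0,24,0],[1.5,0,30,0],[1.5,0,36,0],[1.5,0,42,0],[1.5,0,48,0]]]' | grep -E 'time|pos|wrist'
python3 -m jog '[[[0,0,3,0],[0,0,5,0],[0,0,5,0]]]' | grep -E 'time|pos|wrist'
python3 -m jog '[[[0,0,2,0],[0,0,4,0],[0,0,4,0]]]' | grep -E 'time|pos|wrist'
```

```text
time: 10.9
tcp_pos: [0.5185, 0.0185, 0.1886]
wrist_force: [-0.3, -0.1, 3.0]
time: 11.28
tcp_pos: [0.5181, 0.0186, 0.1835]
wrist_force: [0.3, -0.5, 0.7]
time: 11.65
tcp_pos: [0.5181, 0.0186, 0.1795]
wrist_force: [0.3, -0.6, 0.7]
```

```bash
for i in 1 2 3; do python3 -m jog '[[[0,0,1,0],[0,0,2,0]]]' | grep -E 'time|pos|wrist'; done
```

```text
time: 11.9
tcp_pos: [0.5181, 0.0185, 0.1778]
wrist_force: [-0.4, 0.5, 2.9]
time: 12.15
tcp_pos: [0.5183, 0.0186, 0.1758]
wrist_force: [-1.3, 0.1, 2.2]
time: 12.4
tcp_pos: [0.5183, 0.0185, 0.1738]
wrist_force: [-3.2, -0.5, 1.6]
```

```bash
for i in 1 2 3; do python3 -m jog '[[[0,0,0.5,0],[0,0,1,0]]]' | grep -E 'time|pos|wrist'; done
```

```text
time: 12.65
tcp_pos: [0.5184, 0.0185, 0.173]
wrist_force: [-2.8, 0.2, 4.5]
time: 12.9
tcp_pos: [0.5184, 0.0185, 0.1722]
wrist_force: [-2.4, 0.5, 5.4]
time: 13.15
tcp_pos: [0.5184, 0.0185, 0.1714]
wrist_force: [-3.4, 0.8, 7.8]
```

The foot is seated with about 2.5 mm of spring compression. I'll lift off and go to the open side of the lever grip.

```bash
python3 -m jog '[[[0,0,-4,0],[0,0,-20,0],[0,0,-30,0],[-20,-40,-30,0],[-46,-85,-30,0],[-54,-101,-30,0],[-54,-101,-30,0],[-54,-101,-30,0]]]'
python3 - <<'E'
from g import *
state();c=shot('scene','s4');P=cloud(c)*1e3;Pg=G(P)
i=c['img'].astype(int)
m=(abs(Pg[...,0]-25)<22)&(abs(Pg[...,1])<22)&(P[...,2]>135)&(P[...,2]<240)&(i.max(2)<90)
print('cap',np.percentile(P[m][:,2],[50,95,99]) if m.sum() else 0,m.sum(),Pg[m].mean(0))
m=(Pg[...,1]>85)&(Pg[...,1]<125)&(abs(Pg[...,0]-15)<22)&(P[...,2]>130)&(P[...,2]<180)
print('grip',Pg[m].mean(0),m.sum(),np.percentile(P[m][:,2],95))
cv2.imwrite('pics/s4c.png',cv2.resize(c['img'][130:260,140:310,::-1],None,fx=4,fy=4,interpolation=cv2.INTER_CUBIC))
E
```

```text
time: 14.15
tcp_pos: [0.4157, -0.0306, 0.2016]
tcp_rot: [2.273, 2.167, 0.001]
wrist_force: [-0.1, 0.3, 0.0]
opening: -0.0002
gripper_force: 0.0
t 14.15 tcp gauge [-28.7  99.2] z 201.6 toolx deg 87.28 F [-0.1  0.3  0. ]
cap [168.63455961 172.31769791 173.62513585] 97 [18.59584105  3.38066833]
grip [  8.58773835 104.33924508] 83 169.8117805433548
```

View pics/s4c.png

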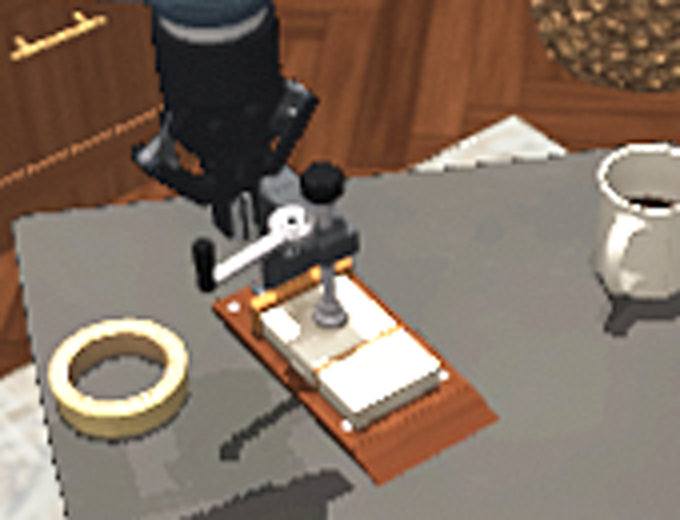

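The foot rests on the pack (crop (330,318)) and the lever is still open with its grip at (205,265). I'll lower the fingers beside the grip, then sweep the arc.

```bash
python3 -m jog '[[[0,0,25,0],[0,0,50,0],[0,0,60,0],[0,0,60,0],[0,0,60,0]]]' | grep -E 'time|pos|wrist'
python3 -m jog '[[[12,-2,0,0],[22,-4,0,0],[35,-8,0,0],[49,-10,10,0],[49,-10,0,10]]]' | grep -E 'time|pos|wrist'
```

```text
time: 14.82
tcp_pos: [0.4158, -0.0308, 0.1419]
wrist_force: [0.5, 0.2, 0.2]
time: 15.45
tcp_pos: [0.4053, 0.0207, 0.1388]
wrist_force: [-0.4, -1.0, -0.4]
```

```bash
python3 -c "
from g import *
state()"
python3 -m jog '[[[14,-2,0,10],[28,-1,0,20],[42,1,0,30],[42,1,0,30]]]' | grep -E 'time|pos|wrist'
python3 -c "
from g import *
state()"
```

```text
t 15.45 tcp gauge [ 22.  112.1] z 138.8 toolx deg 77.09 F [-0.4 -1.  -0.4]
time: 15.95
tcp_pos: [0.4169, 0.0608, 0.1401]
wrist_force: [-0.2, 0.0, -0.8]
t 15.95 tcp gauge [ 62.6 102.6] z 140.1 toolx deg 47.48 F [-0.2  0.  -0.8]
```

```bash
python3 - <<'E'
from g import *
c=shot('scene','s5')
cv2.imwrite('pics/s5c.png',cv2.resize(c['img'][130:260,140:310,::-1],None,fx=4,fy=4,interpolation=cv2.INTER_CUBIC))
E
```

```text
(no output)
```

View pics/s5c.png

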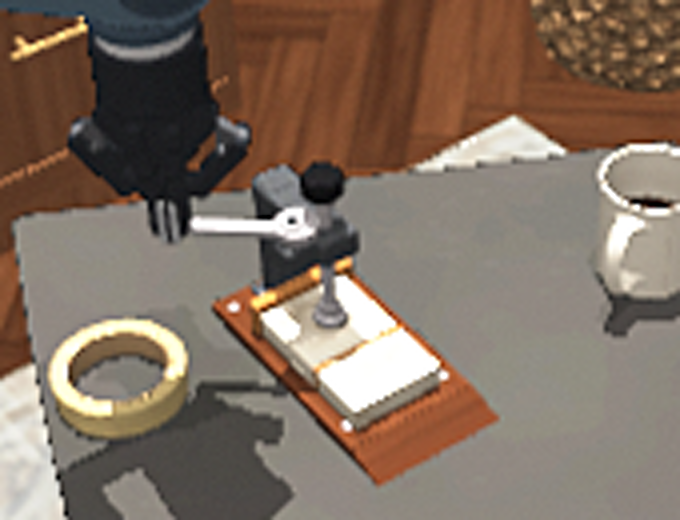

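The lever follows the fingers (lever at crop (235,225)), and the pack and foot are unchanged. I'll push on to the end stop.

```bash
python3 -m jog '[[[6,0,0,5],[12,0,0,10],[16,0,0,12],[17,0,0,12]]]' | grep -E 'time|pos|wrist'
python3 -m jog '[[[1,0,0,0],[2,0,0,0]]]' | grep -E 'time|pos|wrist'
python3 -c "
from g import *
state()"
```

```text
time: 16.5
tcp_pos: [0.4281, 0.0722, 0.1401]
wrist_force: [-1.4, -0.5, -0.7]
time: 16.75
tcp_pos: [0.4297, 0.0732, 0.1403]
wrist_force: [-5.1, -0.4, -1.0]
t 16.75 tcp gauge [75.7 90.5] z 140.3 toolx deg 35.31 F [-5.1 -0.4 -1. ]
```

```bash
for i in 1 2 3; do python3 -m jog '[[[0.7,0,0,0],[1.3,0,0,0]]]' | grep -E 'pos|wrist'; done
```

```text
tcp_pos: [0.4301, 0.0736, 0.1402]
wrist_force: [-9.6, -3.8, 1.0]
tcp_pos: [0.4302, 0.0738, 0.14]
wrist_force: [-13.1, -6.1, 4.4]
tcp_pos: [0.4304, 0.074, 0.1399]
wrist_force: [-16.4, -9.1, 8.0]
```

The tool no longer moves while the force climbs to 19 N, so the lever is at its end stop. I'll back off, lift, and check.

```bash
python3 -m jog '[[[0,0,0,0],[-5,0,0,0],[-25,0,0,0],[-40,0,-20,0],[-60,0,-70,0],[-80,0,-120,0],[-80,0,-120,0],[-80,0,-120,0]]]' | grep -E 'time|pos|wrist'
python3 - <<'E'
from g import *
c=pack('scene','s6');P=cloud(c)*1e3;Pg=G(P);i=c['img'].astype(int)
m=(P[...,2]>136)&(P[...,2]<176)&(Pg[...,0]>50)&(Pg[...,0]<110)&(Pg[...,1]>50)&(Pg[...,1]<120)&(i.max(2)<90)
q=Pg[m].mean(0);print('grip',q,m.sum(),np.rad2deg(np.arctan2(q[1]-27,q[0]-25)))
cv2.imwrite('pics/s6c.png',cv2.resize(c['img'][130:260,140:310,::-1],None,fx=4,fy=4,interpolation=cv2.INTER_CUBIC))
E
```

```text
time: 18.5
tcp_pos: [0.3688, 0.0292, 0.2609]
wrist_force: [-0.1, -0.2, -0.4]
pack gauge ((-2.9919090270996094, 3.2228469848632812), (79.70317077636719, 134.2480010986328), 89.39167022705078) x [-68.3  57. ] z [16.9 30.2 38.5] 781
grip [82.58465578 79.11398609] 48 42.14502552064808
```

View pics/s6c.png

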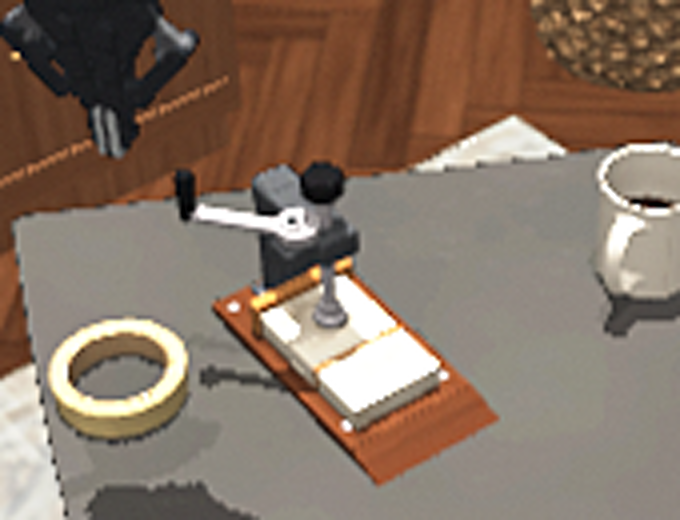

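The pack is at gauge (-3, 3) against the fence with the foot seated on it (crop (330,315)). The lever is at about 38–42° (grip at (185,195)), past the 46° limit. The tape and mug have not moved.

```bash
python3 -c "
from bench import close_job
print(close_job())"
```

```text
the job is handed in; nothing more can be done
None
```

I handed the job in at about 18.5 s; the hand-in reported no verdict. By the last camera check the pack is against the fence about 3 mm off centre, the stop's foot rests on it, the lever is at its end stop, and the mug and tape are where they were.

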